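# Clear the mug off a carton's label and hold the scanner on the label

### The arm

A 7-joint arm with a two-finger parallel gripper is mounted at the origin on a cart in front of the work surface, level with it; the furniture and walls round the work are solid. World frame = base frame: x ahead of the robot, y to its left, z up, the work surface at z = 0. Lengths are in m, angles in rad, forces in N, time in s.
With the tool pointing down it reaches from about 0.4 to 0.85 m from the base axis. Payload 4.4 kg.
Tool frame: the origin (TCP) lies at the very end of the fingers, on their centre line; the grasp point (between the pads) lies 19 mm behind it; z points along the fingers, y is the line along which they close (so a half turn about z gives the same grasp; the last joint's range is limited). The gripper opens to 94 mm and grips with 3 to 60 N. Pads are 16 mm wide; open, the fingers measure 119 mm over their backs; the gripper's body (75 mm by 177 mm) begins 78 mm behind the grasp point.
Start: joints at [1.221, 0.628, 0.038, 1.517, -0.027, 0.996, -0.02], TCP at [0.182, -0.624, 0.205] pointing down, gripper open.
Joint ranges: [-3.06, 3.06], [-0.37, 2.12], [-1.25, 1.32], [0.18, 2.47], [-1.1, 4.24], [0.23, 1.98], [-2.94, 2.94]. Speed limits (rad/s): [2.57, 2.57, 3.14, 3.14, 3.14, 3.14, 3.14].

### API

Orientations are given as a rotation vector (axis times angle).
In Python, from workcell import arm, grab_frame, get_calibration, cut_out, place_of gives the robot as it stands.
- The arm moves only by the tool arm_command, never from a script. Its argument "commands" is one flat list of numbers, 5 for each row, row after row: the shift along the tool's x, y, z in cm, then the turn about the tool's z in rad, then the finger opening in cm, from 0 to 9.4. A call has 1 to 20 rows; each row shifts and turns the commanded pose from where the row before left it, along the tool's axes as they then stand; what a row does not reach is not made up. A row lasts 1/12 s, in which the tool goes at most 41.7 mm and 7.16 degrees, less where a joint would pass 70% of its speed; a pose out of reach is approached as far as the arm can. A call is refused whole if a number of a shift passes 4.17 or a number of a turn 0.125, either way. A call with a gripper value outside its range is refused whole. The fingers move at their own pace and stop on an object; the grip force is fixed at half the most. Time passes only in rows, so rows that do not move let the fingers close. It gives the time, the measured TCP pose, the force, the opening and the grip force at its end, in the units of the state.
- arm.get_state(): the state, without advancing time (a new reading comes with each control period).
- grab_frame(name): name is "side" or "top"; returns (picture, depth): 400x640x3 uint8, red, green, blue; 400x640 float32, m along the optical axis (not along the pixel's ray), 0 where there is no reading.
- get_calibration(name): a dict with "fx", "fy", "cx", "cy" (pixels), "extrinsics" (4x4, takes a point from camera to world coordinates). Camera axes: x right, y down, z forward; pixel columns grow to the right and rows downward; lengths in m; the calibration is good to about 2 mm. A picture is of the moment at which its call begins. get_calibration takes no time and is no camera call.
- arm.job_done(): hands the job in; it is judged then, once.
Trained networks look in the newest picture that a camera, given by its name, has taken for a name from the list of things; names that differ only in an ending like _2 or _b are one class to them, and where a whole thing is asked for, a point or a joint stands for the part that bears it (a point fixed in the world has none). Each returns a list of dicts, best first, with "conf" (0 to 1); they miss things now and then, are a little off and sometimes report something else, mostly with a low value. They report only what shows in the picture. A call takes as long as a camera call. They do not tell look-alikes from the thing itself.
- cut_out(label, camera): "pixels" (400x640 bool, what is visible of it) and "uv" ([column, row] in pixels, amid what is visible of it).
- place_of(label, camera): "uv" ([column, row] in pixels: a listed point, or the origin of a listed thing).
The state is a dict: "clock": time; "joints": joint angles; "qvel": joint speeds; "tau": joint torques, N m; "tcp_pos": TCP position; "ee_rot": TCP orientation; "force": force on the tool from outside, world axes, zero at the start; "ft_torque": the same for the moment, N m; "gripper_width": opening from 0.0 (shut) to 1.0 (fully open); "grasp_force": force on a finger pad.
Only numpy, scipy, OpenCV 4.12 (cv2) and the standard library are available. Lean on these libraries where they do the work, as an engineer would, in place of code of your own. Each camera call takes 0.05 s, during which the arm holds its last target. There are 200 camera calls.

### The job

A mug has been left standing on the label of a carton at the packing bench: lift it off and set it down upright on the worktop right beside the carton, without dropping it. Then draw the barcode scanner up out of its holder, turn it and aim its red window at the middle of that label from about 10 cm away, looking down at a slant of 30 degrees or more below level. Finish like that: the program ends with the scanner held still in the air on the label, touching neither carton nor holder, and the carton and the other things still where they were.

Things in the scene. Friction and masses are not known exactly. Their poses are not given: they have to be found in the camera images.
- carton: Brown cardboard carton, loose, 100 x 132 x 66 mm (its x, y, z), 0.5 kg, lying flat on the worktop with the blue mug on it. Origin: centre of its underside; z up. The label to scan is on its top, at first hidden under the mug; a smaller label on one side does not matter.
- label (a point): Middle of the white label (about 38 x 33 mm, with a black barcode) on the carton's top face, 66 mm above the worktop; in the carton's frame at (14.5, -32, 66) mm. Its axes are the carton's. The scanner reads it at any turn about the upright.
- mug: Blue ceramic mug, empty, 0.18 to 0.29 kg, on the carton over the label: 76 mm outside diameter, 88 mm high, wall 4 mm. Origin: centre of its underside; z up. Handle: loop of 10 mm thick round bar on the +y side, in the y-z plane, from the wall (y = 38 mm) out to y = 75 mm, z = 14 to 77 mm; it can be pinched from above across the 10 mm (the mug's x), e.g. at y = 60, z = 58 mm.
- scanner: Black pistol-shaped barcode scanner, yellow trigger, red window, 0.16 kg, standing handle down in the holder; it reads by itself, no trigger press needed. Origin: centre of the handle's lower end; z up along the handle; window towards -x, looking 8 degrees up while in the holder. Handle 34 x 44 mm (x, y), up to z = 103 mm; trigger on its -x side, z = 70 to 100. Head: see scanner_head.
- scanner_head (a point): Best grip point, inside the scanner's head, in the scanner's frame at (-22, 7, 128) mm; axes as the scanner's. The head spans x = -77 to +22, y = -22 to +36 (58 mm wide), z = 103 to 153 mm, edges rounded; its two side faces (normal to y) are flat between z = 120 and 140 mm. Pinch it from above across the 58 mm, the fingertips down to about z = 110 mm.
- scanner_window (a point): Middle of the scanner's red window, in the scanner's frame at (-81, 7, 138) mm. Its x axis is the line of sight, out of the window; z points to the scanner's upper side, square to the line of sight.
- holder: Grey holder fixed to the bench: black foot plate 125 x 92 mm, 11 mm thick; upright pocket 38 x 48 mm (x, y) inside, walls 3 mm, floor 12 mm and rim 78 mm above the worktop (60 mm at the front, under the trigger). Origin: centre of its underside; -x is its front, to which the scanner looks. The handle stands 66 mm deep in the pocket with 2 mm play all round and comes out straight up.
- tape_measure_1: Yellow tape measure, 33 x 68 x 61 mm, a bystander. Origin: centre of its underside.
- small_carton: Small brown carton, 55 x 120 x 45 mm, a bystander. Origin: centre of its underside.
- marker: Black marker pen with a red end, 11 x 138 x 12 mm, a bystander. Origin: centre of its underside.
Mind the look-alikes: they are no part of the job. What is shaped like the carton but turquoise is not meant.

How it is judged:
On the way, in this order (a step that is already met when the one before it is completed fails the run):
1. the mug stands upright on the worktop beside the carton, let go and at rest (height (world z) of mug below 0.006 m and angle between mug's own z axis and vertical below 0.1 rad and horizontal distance between mug and carton below 0.3 m and contact force between mug and the fingers below 0.1 N and linear speed of mug below 0.03 m/s), for 0.2 s.
2. the scanner is in the gripper and drawn up clear of the holder (z of scanner in the frame of holder above 0.085 m and contact force between scanner and the fingers above 1 N and contact force between scanner and holder below 0.1 N), for 0.2 s.
At the end, for the whole second after the job is handed in: Scanner gripped, still, handle end over 25 mm up, touching no carton, holder or mug; label 50-150 mm before its window, within 25 mm of the line of sight (sideways, up-down), which slants 27 degrees or more below level; mug upright on worktop within 0.3 m of carton; carton moved under 25 mm (x of label in the frame of scanner_window between 0.05 and 0.15 m and y of label in the frame of scanner_window between -0.025 and 0.025 m and z of label in the frame of scanner_window between -0.025 and 0.025 m and angle between scanner_window's own x axis and vertical above 2.04 rad and height (world z) of scanner above 0.025 m and contact force between scanner and the fingers above 1 N and contact force between scanner and carton below 0.1 N and contact force between scanner and holder below 0.1 N and contact force between scanner and mug below 0.1 N and linear speed of scanner below 0.03 m/s and angular speed of scanner below 0.2 rad/s and height (world z) of each of mug, carton below 0.006 m and angle between each of mug, carton's own z axis and vertical below 0.1 rad and horizontal distance between mug and carton below 0.3 m and contact force between mug and the fingers below 0.1 N and distance of carton from where it was at the start of the episode below 0.025 m); the arm keeps its last pose, push and grip.
It fails at once if the mug is tipped over (angle between mug's own z axis and vertical above 0.7 rad).
It fails at once if the mug is dropped (linear speed of mug above 0.5 m/s and contact force between mug and the fingers below 0.1 N).
It fails at once if the carton is shoved away (distance of carton from where it was at the start of the episode above 0.03 m).
It fails at once if a bystander is disturbed (distance of any of tape_measure_1, small_carton, marker from where it was at the start of the episode above 0.02 m).
It also fails if it takes over 53 s, if anything falls off the work surface, if the arm or the gripper's body presses on something with over 40 N, if the wrist force passes 120 N, or if a joint passes its speed limit or range.

## Working session

There is one attempt and no reset: what is moved stays moved. The work goes in short steps, Python scripts to look and compute and a tool call to move; the robot and the scene stay as the last step left them, time stands still between calls to the robot, and variables do not carry over. Pictures are saved under pics/ and viewed, at most 10 in all, crops included, and the job is handed in when it is done.

Besides the shell and the picture viewer there is one more tool, called after "Emit:" by a JSON object that holds its "api" and its "payload". arm_command: Moves the arm, as the interface text tells. Its arguments: {"type":"object","properties":{"commands":{"type":"array","items":{"type":"number"}}},"required":["commands"]}

```bash
mkdir -p pics; ls; cat > h.py <<'E'
import numpy as np, cv2
from workcell import arm, grab_frame, get_calibration, cut_out, place_of
def cloud(cam,d):
    K=get_calibration(cam); v,u=np.mgrid[:400,:640]
    P=np.stack([(u-K['cx'])/K['fx']*d,(v-K['cy'])/K['fy']*d,d],-1); E=np.array(K['extrinsics'])
    return P@E[:3,:3].T+E[:3,3]
def save(n,p): cv2.imwrite('pics/'+n+'.png',p[...,::-1])
E
python3 - <<'E'
from h import *
np.set_printoptions(precision=4,suppress=True)
for c in ['top','side']:
    p,d=grab_frame(c); save(c+'0',p); np.savez(c+'0.npz',p=p,d=d); P=cloud(c,d)
    print(c,np.array(get_calibration(c)['extrinsics']))
    for n in ['carton','mug','scanner','holder','tape_measure_1','small_carton','marker']:
        for r in cut_out(n,c)[:2]:
            m=r['pixels']&(d>0); Q=P[m]
            if len(Q)<5: continue
            top=Q[Q[:,2]>np.percentile(Q[:,2],98)-.006]
            rect=cv2.minAreaRect((top[:,:2]*1000).astype(np.float32))
            print(n,round(r['conf'],2),r['uv'],m.sum(),'z',np.percentile(Q[:,2],[2,50,98]),'rect',np.round(rect[0],1),np.round(rect[1],1),round(rect[2],1))
print(arm.get_state())
E
```

```text
pics
top [[-0.0296 -0.9962  0.0822  0.441 ]
 [-0.9996  0.0297  0.0002  0.0242]
 [-0.0027 -0.0822 -0.9966  1.1682]
 [ 0.      0.      0.      1.    ]]
carton 0.94 [335.1, 203.3] 915 z [0.0004 0.0643 0.1163] rect [501.8 -38.3] [71.3 58.6] 38.6
carton 0.93 [208.6, 223.2] 1793 z [-0.0016  0.0636  0.0681] rect [461.9 363.6] [ 99.2 129.4] 36.2
mug 0.91 [358.6, 192.7] 687 z [0.0666 0.0731 0.1551] rect [527.3 -68.9] [71.2 73.8] 43.3
scanner 0.98 [247.0, 178.9] 838 z [0.0276 0.1543 0.1601] rect [575.7 227. ] [48.8 86.5] 81.8
holder 0.96 [269.5, 165.3] 698 z [0.0046 0.0106 0.0802] rect [616.4 199.5] [80.3 39.5] 26.8
tape_measure_1 0.75 [432.9, 204.8] 275 z [0.0111 0.0539 0.0628] rect [ 488.9 -302.2] [30.5 38.5] 34.8
small_carton 0.65 [387.7, 142.2] 825 z [0.0013 0.0435 0.0483] rect [ 689.2 -186.1] [118.9  54.8] 35.7
marker 0.51 [410.0, 239.6] 128 z [0.005  0.0096 0.0148] rect [ 389.6 -240.1] [130.3   9.1] 50.2
side [[ 0.9441 -0.2266  0.2393  0.3402]
 [-0.3295 -0.6476  0.6871 -0.5922]
 [-0.0007 -0.7276 -0.686   0.7247]
 [ 0.      0.      0.      1.    ]]
carton 0.88 [254.0, 153.4] 1668 z [0.005
[... 639 characters left out ...]
 0.79 [412.8, 274.3] 1501 z [0.0064 0.0442 0.0469] rect [ 688.2 -189.5] [120.8  55. ] 35.3
marker 0.58 [285.9, 340.8] 373 z [-0.0003  0.0098  0.0128] rect [ 389.4 -243.5] [135.3  10.4] 50.6
{'clock': 0.8, 'joints': array([ 1.2212,  0.6284,  0.0385,  1.5174, -0.027 ,  0.9963, -0.02  ]), 'qvel': array([-0.0002, -0.0013,  0.0014, -0.0011, -0.    , -0.0002, -0.0004]), 'tau': array([  0.0006, -54.9533,   1.1434, -18.6934,  -0.0522,   0.0156,
        -0.    ]), 'tcp_pos': array([ 0.182 , -0.624 ,  0.2055]), 'ee_rot': array([3.11  , 0.4442, 0.    ]), 'force': array([-0.2837, -0.0432, -0.1357]), 'ft_torque': array([ 0.0336, -0.0151, -0.0327]), 'grasp_force': 0.0, 'gripper_width': 1.0001728165367207}
```

View pictures.

```bash
python3 - <<'E'
import cv2
for c in ['top','side']:
    p=cv2.imread(f'pics/{c}0.png'); p=p[100:300,150:480] if c=='top' else p[90:390,180:480]
    s=min(800/p.shape[1],600/p.shape[0]); cv2.imwrite(f'pics/{c}0c.png',cv2.resize(p,None,fx=s,fy=s,interpolation=cv2.INTER_CUBIC)); print(s)
E
```

```text
2.4242424242424243
2.0
```

View pics/top0c.png

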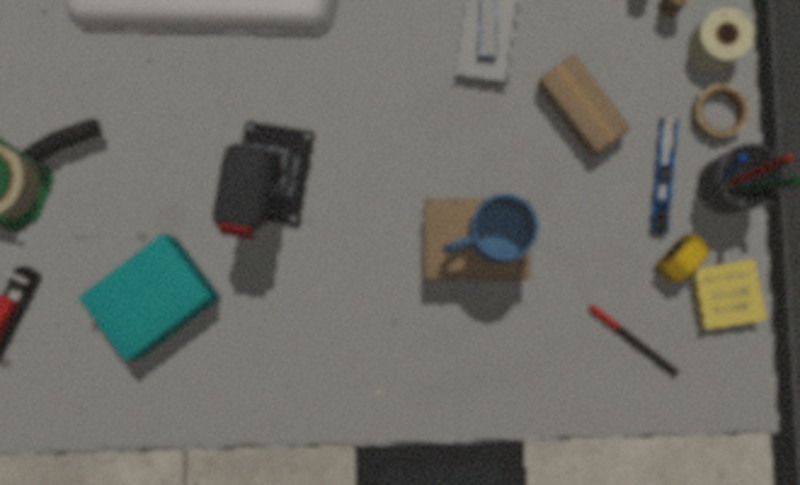

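View pics/side0c.png

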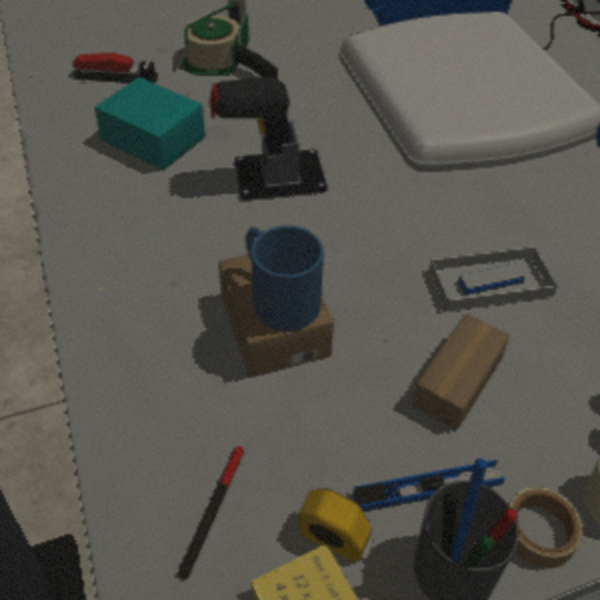

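```bash
python3 - <<'E'
from h import *
from scipy.optimize import least_squares
np.set_printoptions(precision=4,suppress=True)
Z=dict(scanner_head=.140,scanner_window=.150,scanner=.012,mug=.066,label=.066,holder=0,carton=0)
for c in ['top','side']:
    p,d=grab_frame(c); P=cloud(c,d); K=get_calibration(c); E=np.array(K['extrinsics'])
    for n,z in Z.items():
        for r in place_of(n,c)[:2]:
            u,v=r['uv']; w=E[:3,:3]@[(u-K['cx'])/K['fx'],(v-K['cy'])/K['fy'],1]
            print(c,n,round(r['conf'],2),(E[:3,3]+w*(z-E[2,3])/w[2])[:2])
    m=cut_out('mug',c)[0]['pixels']&(d>0); Q=P[m]; Q=Q[Q[:,2]>.068]
    r=Q[Q[:,2]>.146]
    f=least_squares(lambda q:np.hypot(*(r[:,:2]-q).T)-.036,[.527,-.071],loss='soft_l1',f_scale=.003).x
    o=Q[:,:2]-f; k=(np.hypot(*o.T)>.046)&(np.hypot(*o.T)<.078); h=o[k]
    a=np.arctan2(h[:,1],h[:,0]); print(c,'mug rim centre',f,'handle',k.sum(),np.degrees(np.median(a)),np.degrees(np.percentile(a,[10,90])),np.median(np.hypot(*h.T)))
    m=cut_out('scanner',c)[0]['pixels']&(d>0); Q=P[m]; q=Q[Q[:,2]>.125][:,:2]
    print(c,'head',cv2.minAreaRect((q*1000).astype(np.float32)))
E
```

```text
top scanner_head 0.65 [0.582 0.214]
top scanner_head 0.36 [0.5365 0.2356]
top scanner_window 0.92 [0.5332 0.2251]
top scanner 0.64 [0.542  0.2543]
top scanner 0.57 [0.6207 0.2195]
top mug 0.68 [ 0.5231 -0.071 ]
top mug 0.35 [ 0.5361 -0.0738]
top label 0.7 [ 0.5271 -0.0661]
top label 0.61 [0.5029 0.3519]
top holder 0.92 [0.6193 0.2071]
top holder 0.71 [ 0.541  -0.0853]
top carton 0.96 [ 0.5247 -0.0403]
top carton 0.85 [0.4709 0.3654]
top mug rim centre [ 0.5269 -0.0693] handle 42 108.77261648825139 [104.585  112.1122] 0.058985674735290344
top head ((578.4197998046875, 225.43141174316406), (56.24604797363281, 104.92399597167969), 79.43189239501953)
side scanner_head 0.97 [0.5869 0.2163]
side scanner_head 0.25 [ 0.458  -0.3641]
side scanner_window 0.71 [0.5234 0.23  ]
side scanner_window 0.41 [0.5634 0.0479]
side scanner 0.81 [0.6096 0.2123]
side mug 0.84 [ 0.5329 -0.0657]
side mug 0.64 [ 0.4785 -0.3331]
side label 0.74 [ 0.5422 -0.0717]
side label 0.64 [0.4926 0.3435]
side holder 0.82 [0.6149 0.2188]
side holder 0.67 [0.6177 0.2226]
side carton 0.73 [ 0.52   -0.0492]
side carton 0.61 [0.462  0.3562]
side mug rim centre [ 0.5261 -0.0727] handle 50 110.58718875425345 [108.344  111.8452] 0.06463051114150428
side head ((574.718505859375, 218.83885192871094), (52.35361862182617, 102.39391326904297), 79.96150207519531)
```

```bash
cat > go.py <<'E'
import sys
from h import *
from scipy.spatial.transform import Rotation as R
def go(x,y,z,al=None):
    s=arm.get_state(); M=R.from_rotvec(s['ee_rot']).as_matrix(); a=np.degrees(np.arctan2(M[1,0],M[0,0]))
    print('t',s['clock'],'pos',s['tcp_pos'].round(4),'alpha',a.round(1),'tilt',M[2,2].round(4),'w',s['gripper_width'],'F',s['force'].round(1),'g',s['grasp_force'],'j',s['joints'].round(2))
    print('shift cm (first, in present axes)',(100*M.T@(np.array([x,y,z])-s['tcp_pos'])).round(2), 'turn',None if al is None else round(-np.radians((al-a+180)%360-180),3))
if __name__=='__main__': go(*map(float,sys.argv[1:]))
E
```

Emit:
{"api": "arm_command", "payload": {"commands": [2.43,-2.17,0,0,9.4,2.43,-2.17,0,0,9.4,2.43,-2.17,0,0,9.4,2.43,-2.17,0,0,9.4,2.43,-2.17,0,0,9.4,2.43,-2.17,0,0,9.4,2.43,-2.17,0,0,9.4,2.43,-2.17,0,0,9.4,2.43,-2.17,0,0,9.4,2.43,-2.17,0,0,9.4,2.43,-2.17,0,0,9.4,2.43,-2.17,0,0,9.4,2.43,-2.17,0,0,9.4,2.43,-2.17,0,0,9.4,2.43,-2.17,0,0,9.4,2.43,-2.17,0,0,9.4,2.43,-2.17,0,0,9.4,2.43,-2.17,0,0,9.4,2.43,-2.17,0,0,9.4,2.43,-2.17,0,0,9.4]}}

```text
clock: 3.47
tcp_pos: [0.5279, -0.0698, 0.2057]
ee_rot: [3.11, 0.444, 0.001]
force: [0.8, -0.5, -0.1]
gripper_width: 1.0
grasp_force: 0.0
```

Emit:
{"api": "arm_command", "payload": {"commands": [0,0,0,-0.12,9.4,0,0,0,-0.12,9.4,0,0,0,-0.12,9.4,0,0,0,-0.12,9.4,0,0,0,-0.12,9.4,0,0,0,-0.12,9.4,0,0,0,-0.12,9.4,0,0,0,-0.12,9.4,0,0,0,-0.12,9.4,0,0,0,-0.12,9.4,0,0,0,-0.12,9.4,0,0,0,-0.12,9.4,0,0,0,-0.12,9.4,0,0,0,-0.076,9.4,0,0,0,0,9.4]}}

```text
clock: 4.72
tcp_pos: [0.5271, -0.0715, 0.2055]
ee_rot: [-1.8, -2.575, -0.0]
force: [0.7, 0.1, -0.6]
gripper_width: 0.999
grasp_force: 0.0
```

```bash
python3 go.py .5265 -.071 .112 110
```

```text
t 4.7167 pos [ 0.5271 -0.0715  0.2055] alpha 110.1 tilt -1.0 w 0.9988189929584688 F [ 0.7  0.1 -0.6] g 0.0 j [ 0.4   0.49 -0.46  1.84  0.28  0.88  0.15]
shift cm (first, in present axes) [ 0.07 -0.04  9.35] turn 0.001
```

Emit:
{"api": "arm_command", "payload": {"commands": [0,0,1.3,0,9.4,0,0,1.3,0,9.4,0,0,1.3,0,9.4,0,0,1.3,0,9.4,0,0,1.3,0,9.4,0,0,1.3,0,9.4,0,0,1.2,0,9.4,0,0,0.4,0,9.4,0,0,0,0,9.4]}}

```text
clock: 5.47
tcp_pos: [0.5264, -0.0713, 0.1107]
ee_rot: [-1.803, -2.571, 0.002]
force: [-0.9, -0.9, 0.6]
gripper_width: 0.999
grasp_force: 0.0
```

Emit:
{"api": "arm_command", "payload": {"commands": [0,0,0,0,8.5,0,0,0,0,8,0,0,0,0,7.6,0,0,0,0,7,0,0,0,0,6.5,0,0,0,0,6.5,0,0,0,0,6.5,0,0,0,0,6.5]}}

```text
clock: 6.13
tcp_pos: [0.5278, -0.0712, 0.1122]
ee_rot: [1.801, 2.572, 0.001]
force: [-0.7, 0.1, 5.6]
gripper_width: 0.793
grasp_force: 29.9
```

Emit:
{"api": "arm_command", "payload": {"commands": [0,0,-0.5,0,6.5,0,0,-0.8,0,6.5,0,0,-0.8,0,6.5,0,0,-0.8,0,6.5,0,0,-0.4,0,6.5,0.5,0.1,-0.2,0,6.5,1.0,0.15,0,0,6.5,1.5,0.25,0,0,6.5,1.8,0.3,0,0,6.5,1.8,0.3,0,0,6.5,1.8,0.3,0,0,6.5,1.8,0.3,0,0,6.5,1.8,0.3,0,0,6.5,1.8,0.3,0,0,6.5,1.4,0.25,0,0,6.5,1.1,0.2,0,0,6.5,0.7,0.1,0,0,6.5,0.2,0.1,0,0,6.5,0,0,0,0,6.5]}}

```text
clock: 7.72
tcp_pos: [0.4959, 0.1008, 0.1464]
ee_rot: [1.801, 2.574, -0.0]
force: [0.3, -1.9, -2.0]
gripper_width: 0.796
grasp_force: 29.9
```

```bash
python3 - <<'E'
from h import *
p,d=grab_frame('side'); save('s1',cv2.resize(p[90:390,180:480],None,fx=2,fy=2))
E
python3 go.py .495 .1 .046 110
```

```text
t 7.7667 pos [0.496  0.1    0.1464] alpha 110.0 tilt -1.0 w 0.7977136700314355 F [ 0.5 -1.3 -2.5] g 29.92068065330386 j [ 0.03  0.54 -0.42  1.97  0.32  0.7  -0.23]
shift cm (first, in present axes) [ 0.04 -0.09 10.04] turn -0.0
```

View pics/s1.png

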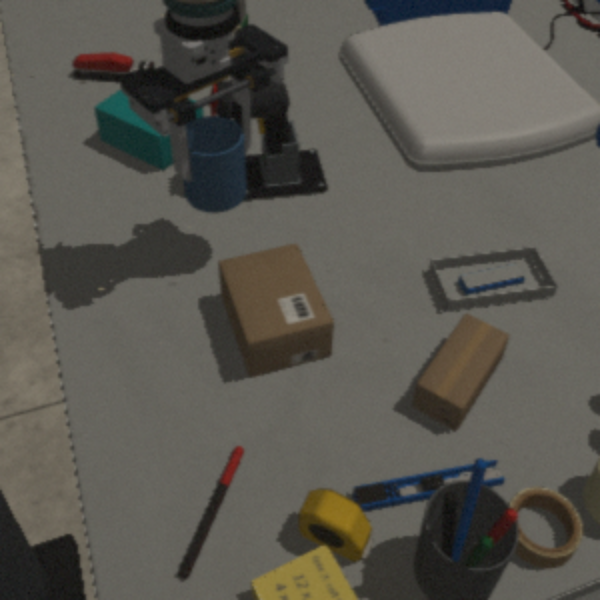

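Emit:
{"api": "arm_command", "payload": {"commands": [0,0,0.8,0,6.5,0,0,1.4,0,6.5,0,0,1.6,0,6.5,0,0,1.6,0,6.5,0,0,1.4,0,6.5,0,0,1.0,0,6.5,0,0,0.8,0,6.5,0,0,0.6,0,6.5,0,0,0.3,0,6.5,0,0,0.2,0,6.5,0,0,0.1,0,6.5,0,0,0.1,0,6.5,0,0,0,0,6.5]}}

```text
clock: 8.85
tcp_pos: [0.4963, 0.1005, 0.0477]
ee_rot: [1.802, 2.573, 0.001]
force: [-0.6, -0.3, -1.7]
gripper_width: 0.798
grasp_force: 29.9
```

```bash
python3 go.py .495 .1 .046 110; python3 - <<'E'
from h import *
p,d=grab_frame('side'); P=cloud('side',d)
r=cut_out('mug','side')[0]; Q=P[r['pixels']&(d>0)]; print(r['conf'],np.percentile(Q[:,2],[1,50,99]))
E
```

```text
t 8.85 pos [0.4963 0.1005 0.0477] alpha 110.0 tilt -1.0 w 0.7981341468853759 F [-0.6 -0.3 -1.7] g 29.92059376090765 j [-0.05  0.69 -0.31  2.04  0.44  0.47 -0.33]
shift cm (first, in present axes) [-0.   -0.13  0.17] turn -0.0
0.67 [0.00763083 0.0567988  0.08995816]
```

Emit:
{"api": "arm_command", "payload": {"commands": [0,0,0.1,0,6.5,0,0,0.1,0,6.5,0,0,0.05,0,6.5,0,0,0,0,6.5]}}

```text
clock: 9.28
tcp_pos: [0.4963, 0.1005, 0.0461]
ee_rot: [1.801, 2.572, 0.001]
force: [-2.3, -0.3, 10.2]
gripper_width: 0.796
grasp_force: 29.9
```

Emit:
{"api": "arm_command", "payload": {"commands": [0,0,0,0,8,0,0,0,0,8.6,0,0,0,0,9.4,0,0,0,0,9.4,0,0,0,0,9.4,0,0,0,0,9.4,0,0,0,0,9.4,0,0,-0.6,0,9.4,0,0,-1.5,0,9.4,0,0,-2,0,9.4,0,0,-2.5,0,9.4,0,0,-2.5,0,9.4,0,0,-2.5,0,9.4,0,0,-2.5,0,9.4,0,0,-2.5,0,9.4,0,0,-2,0,9.4,0,0,0,0,9.4]}}

```text
clock: 10.7
tcp_pos: [0.4983, 0.1014, 0.2352]
ee_rot: [1.799, 2.569, 0.009]
force: [0.8, 0.7, 0.9]
gripper_width: 0.997
grasp_force: 0.0
```

```bash
python3 go.py .583 .2165 .135 170; python3 - <<'E'
from h import *
np.set_printoptions(precision=4,suppress=True)
for c in ['top','side']:
    p,d=grab_frame(c); P=cloud(c,d); K=get_calibration(c); E=np.array(K['extrinsics'])
    if c=='side': save('s2',cv2.resize(p[90:390,180:480],None,fx=2,fy=2))
    for n,z in dict(scanner_head=.140,scanner_window=.150,scanner=.012,mug=0,label=.066,holder=0).items():
        for r in place_of(n,c)[:2]:
            u,v=r['uv']; w=E[:3,:3]@[(u-K['cx'])/K['fx'],(v-K['cy'])/K['fy'],1]
            print(c,n,round(r['conf'],2),(E[:3,3]+w*(z-E[2,3])/w[2])[:2])
    # carton from top face, label from white pixels
    k=(abs(P[...,2]-.066)<.006)&(P[...,0]>.44)&(P[...,0]<.6)&(P[...,1]>-.13)&(P[...,1]<.04)
    print('carton top',cv2.minAreaRect((P[k][:,:2]*1000).astype(np.float32)))
    w=k&(p.min(-1)>130); print('white',w.sum(),P[w].mean(0), cv2.minAreaRect((P[w][:,:2]*1000).astype(np.float32)) if w.sum()>3 else '')
E
```

```text
t 10.7 pos [0.4983 0.1014 0.2352] alpha 110.0 tilt -1.0 w 0.9966201534930478 F [0.8 0.7 0.9] g 0.0 j [ 0.08  0.42 -0.48  1.87  0.24  0.91 -0.16]
shift cm (first, in present axes) [ 7.93 11.82 10.1 ] turn -1.047
top scanner_head 0.62 [0.5815 0.2162]
top scanner_head 0.36 [ 0.6615 -0.1679]
top scanner 0.49 [0.6176 0.2221]
top label 0.74 [ 0.5276 -0.0803]
top label 0.6 [0.494  0.3487]
top holder 0.58 [0.6164 0.2059]
carton top ((520.6131591796875, -42.08472442626953), (127.69571685791016, 98.3995590209961), 88.2850570678711)
white 44 [ 0.528  -0.0789  0.065 ] ((528.0755004882812, -78.7660903930664), (29.87031364440918, 9.472827911376953), 88.3936996459961)
side scanner_head 0.97 [0.5865 0.2308]
side scanner_head 0.3 [ 0.3806 -0.3053]
side scanner_window 0.76 [0.5212 0.214 ]
side scanner 0.74 [0.6075 0.2026]
side scanner 0.71 [ 0.5083 -0.0479]
side mug 0.64 [0.5002 0.1041]
side label 0.89 [0.4883 0.3499]
side label 0.71 [ 0.5402 -0.0707]
side holder 0.67 [0.6171 0.2075]
side holder 0.52 [ 0.4977 -0.3081]
carton top ((519.905029296875, -45.20305633544922), (132.46240234375, 99.65565490722656), 88.4903793334961)
white 1 [ 0.5264 -0.0925  0.0663]
```

View pics/s2.png

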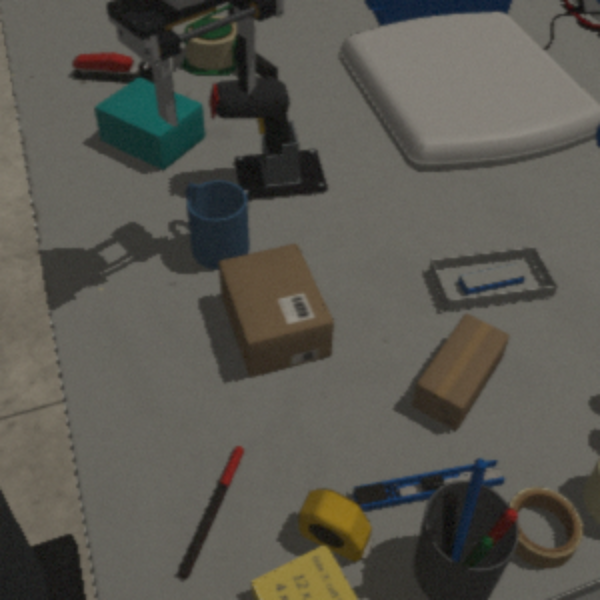

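Emit:
{"api": "arm_command", "payload": {"commands": [0.93,1.33,0,0,9.4,0.93,1.33,0,0,9.4,0.93,1.33,0,0,9.4,0.93,1.33,0,0,9.4,0.93,1.33,0,0,9.4,0.93,1.33,0,0,9.4,0.93,1.33,0,0,9.4,0.93,1.33,0,0,9.4,0.93,1.33,0,0,9.4,0,0,0,-0.117,9.4,0,0,0,-0.117,9.4,0,0,0,-0.117,9.4,0,0,0,-0.117,9.4,0,0,0,-0.117,9.4,0,0,0,-0.117,9.4,0,0,0,-0.117,9.4,0,0,0,-0.117,9.4,0,0,0,-0.117,9.4,0,0,0,0,9.4]}}

```text
clock: 12.98
tcp_pos: [0.5799, 0.2198, 0.2307]
ee_rot: [-0.261, -3.13, -0.0]
force: [-0.5, 0.4, -0.2]
gripper_width: 1.002
grasp_force: 0.0
```

```bash
python3 go.py .582 .221 .122 170.5; python3 - <<'E'
from h import *
p,d=grab_frame('side'); save('s3',cv2.resize(p[60:210,240:440],None,fx=4,fy=4,interpolation=cv2.INTER_CUBIC))
E
```

```text
t 12.9833 pos [0.5799 0.2198 0.2307] alpha 170.5 tilt -1.0 w 1.001913374804661 F [-0.5  0.4 -0.2] g 0.0 j [ 0.02  0.65 -0.73  1.56  0.47  1.11  0.58]
shift cm (first, in present axes) [-0.2   0.15 10.87] turn -0.0
```

View pics/s3.png

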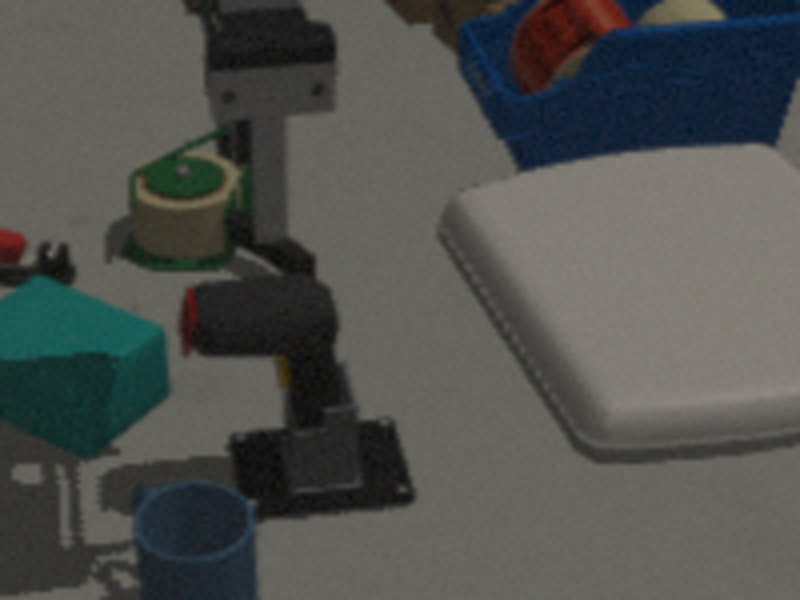

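Emit:
{"api": "arm_command", "payload": {"commands": [-0.2,0.15,0,0,9.4,0,0,1,0,9.4,0,0,1.2,0,9.4,0,0,1.2,0,9.4,0,0,1.2,0,9.4,0,0,1.2,0,9.4,0,0,1.2,0,9.4,0,0,1.2,0,9.4,0,0,1.2,0,9.4,0,0,1,0,9.4,0,0,0.4,0,9.4,0,0,0,0,9.4]}}

```text
clock: 14.03
tcp_pos: [0.5815, 0.2208, 0.1217]
ee_rot: [-0.265, -3.129, 0.001]
force: [-0.4, 0.2, 0.2]
gripper_width: 1.003
grasp_force: 0.0
```

Emit:
{"api": "arm_command", "payload": {"commands": [0,0,0,0,8.5,0,0,0,0,7.8,0,0,0,0,7.2,0,0,0,0,6.8,0,0,0,0,6.5,0,0,0,0,6.2]}}

```text
clock: 14.53
tcp_pos: [0.5823, 0.2215, 0.1234]
ee_rot: [0.265, 3.13, 0.001]
force: [0.2, 1.0, 0.2]
gripper_width: 0.669
grasp_force: 0.3
```

Emit:
{"api": "arm_command", "payload": {"commands": [0,0,0,0,5.9,0,0,0,0,5.6,0,0,0,0,5,0,0,0,0,4.5,0,0,0,0,4.5]}}

```text
clock: 14.95
tcp_pos: [0.5823, 0.2225, 0.1234]
ee_rot: [0.264, 3.13, 0.003]
force: [0.2, 3.6, 2.2]
gripper_width: 0.613
grasp_force: 30.0
```

Emit:
{"api": "arm_command", "payload": {"commands": [0,0,-0.4,0,4.5,0,0,-0.8,0,4.5,0,0,-1,0,4.5,0,0,-1,0,4.5,0,0,-1,0,4.5,0,0,-1,0,4.5,0,0,-1,0,4.5,0,0,-1,0,4.5,0,0,-1,0,4.5,0,0,-1,0,4.5,0,0,-1,0,4.5,0,0,-0.8,0,4.5,0,0,0,0,4.5,0,0,0,0,4.5,0,0,0,0,4.5,0,0,0,0,4.5]}}

```text
clock: 16.28
tcp_pos: [0.5817, 0.2208, 0.2323]
ee_rot: [-0.265, -3.129, 0.001]
force: [-0.2, 0.1, -1.6]
gripper_width: 0.612
grasp_force: 30.0
```

```bash
python3 go.py .70 .06 .2 180; python3 - <<'E'
from h import *
p,d=grab_frame('side'); save('s4',cv2.resize(p[40:265,200:500],None,fx=2.6,fy=2.6,interpolation=cv2.INTER_CUBIC))
E
```

```text
t 16.2833 pos [0.5817 0.2208 0.2323] alpha 170.3 tilt -1.0 w 0.61242673120133 F [-0.2  0.1 -1.6] g 29.996424936689436 j [ 0.02  0.65 -0.73  1.55  0.47  1.12  0.58]
shift cm (first, in present axes) [-14.37 -13.86   3.22] turn -0.169
```

View pics/s4.png

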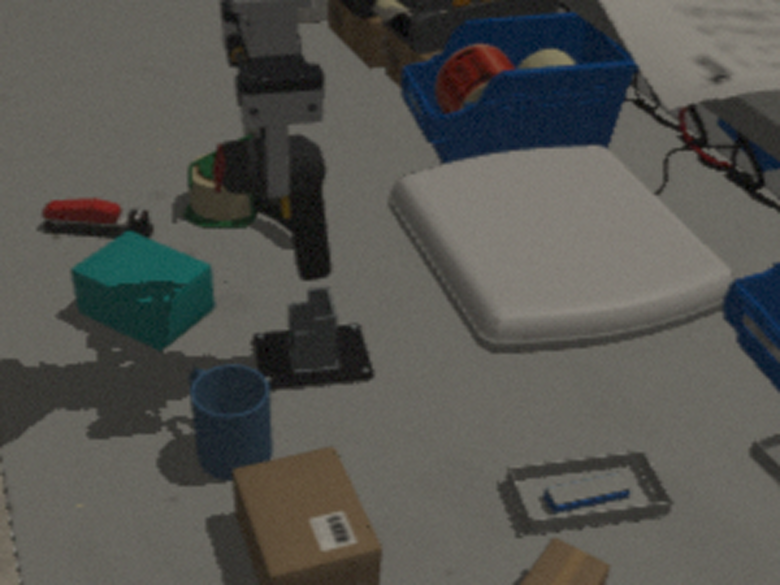

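Emit:
{"api": "arm_command", "payload": {"commands": [-0.6,-0.62,0,0,4.5,-1.21,-1.24,0,0,4.5,-1.21,-1.24,0,0,4.5,-1.21,-1.24,0,0,4.5,-1.21,-1.24,0,0,4.5,-1.21,-1.24,0,0,4.5,-1.21,-1.24,0,0,4.5,-1.21,-1.24,0,0,4.5,-1.21,-1.24,0,0,4.5,-1.21,-1.24,0,0,4.5,-1.21,-1.24,0,0,4.5,-1.21,-1.24,0,0,4.5,-0.6,-0.62,0,0,4.5,0,0,0,-0.05,4.5,0,0,0,-0.07,4.5,0,0,0,-0.05,4.5,0,0,0,0,4.5]}}

```text
clock: 17.75
tcp_pos: [0.6999, 0.0499, 0.2325]
ee_rot: [0.004, -3.141, -0.001]
force: [-0.8, -0.0, -2.2]
gripper_width: 0.612
grasp_force: 30.0
```

Emit:
{"api": "arm_command", "payload": {"commands": [0,0,0.5,0,4.5,0,0,1,0,4.5,0,0,1.2,0,4.5,0,0,1.2,0,4.5,0,0,1.2,0,4.5,0,0,1.2,0,4.5,0,0,1.2,0,4.5,0,0,1.2,0,4.5,0,0,1,0,4.5,0,0,0.8,0,4.5,0,0,0.5,0,4.5,0,0,0,0,4.5]}}

```text
clock: 18.75
tcp_pos: [0.6995, 0.0499, 0.1216]
ee_rot: [0.002, -3.14, 0.0]
force: [-1.6, 1.0, -1.7]
gripper_width: 0.611
grasp_force: 30.0
```

```bash
python3 go.py .70 .05 .113 180
```

```text
t 18.75 pos [0.6995 0.0499 0.1216] alpha -179.9 tilt -1.0 w 0.611383979381714 F [-1.6  1.  -1.7] g 29.9963166564703 j [ 0.25  0.88 -0.7   1.42  0.61  1.06  1.  ]
shift cm (first, in present axes) [-0.05  0.01  0.86] turn 0.001
```

Emit:
{"api": "arm_command", "payload": {"commands": [-1,0.5,0,0,4.5,-1,0.5,0,0,4.5,-1,0.5,0,0,4.5,0,0,0.5,0,4.5,0,0,0.3,0,4.5,0,0,0.1,0,4.5,0,0,0.1,0,4.5,0,0,0,0,4.5]}}

```text
clock: 19.42
tcp_pos: [0.7295, 0.0645, 0.1127]
ee_rot: [0.002, -3.141, 0.001]
force: [0.3, -0.0, -1.8]
gripper_width: 0.614
grasp_force: 30.0
```

Emit:
{"api": "arm_command", "payload": {"commands": [0,0,0.1,0,4.5,0,0,0.1,0,4.5,0,0,0.05,0,4.5,0,0,0,0,4.5]}}

```text
clock: 19.75
tcp_pos: [0.7304, 0.065, 0.1115]
ee_rot: [-0.001, 3.141, -0.0]
force: [-1.3, -0.6, 3.7]
gripper_width: 0.61
grasp_force: 30.0
```

Emit:
{"api": "arm_command", "payload": {"commands": [0.3,0,0.1,0,4.5,0.4,0,0.05,0,4.5,0.5,0,0.05,0,4.5,0.5,0,0.1,0,4.5,0.5,0,0.1,0,4.5,0,0,0,0,4.5]}}

```text
clock: 20.25
tcp_pos: [0.7068, 0.0654, 0.1063]
ee_rot: [0.003, -3.14, -0.0]
force: [-0.0, 1.8, 1.7]
gripper_width: 0.61
grasp_force: 30.0
```

```bash
python3 go.py .70 .05 .113 180; python3 - <<'E'
from h import *
p,d=grab_frame('side'); save('s5',cv2.resize(p[80:280,240:460],None,fx=3,fy=3,interpolation=cv2.INTER_CUBIC))
E
```

```text
t 20.25 pos [0.7068 0.0654 0.1063] alpha -179.9 tilt -1.0 w 0.6097279131344857 F [-0.   1.8  1.7] g 29.990444965660572 j [ 0.22  0.91 -0.69  1.4   0.62  1.05  0.98]
shift cm (first, in present axes) [ 0.69 -1.54 -0.67] turn 0.002
```

View pics/s5.png

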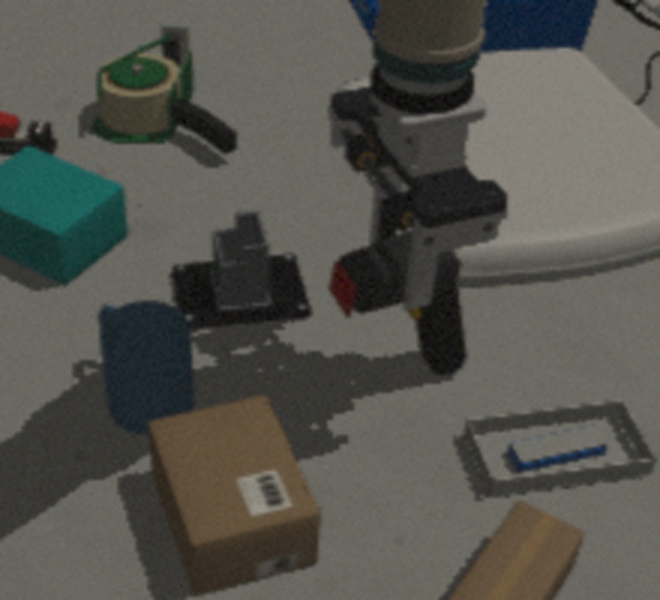

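Emit:
{"api": "arm_command", "payload": {"commands": [0.5,0,0.15,0,4.5,0.55,0,0.15,0,4.5,0.55,0,0.2,0,4.5,0.5,0,0.2,0,4.5,0.5,0,0.25,0,4.5,0.5,0,0.25,0,4.5,0.5,0,0.25,0,4.5,0.5,0,0.3,0,4.5,0.45,0,0.3,0,4.5,0.45,0,0.35,0,4.5,0.45,0,0.35,0,4.5,0,0,0,0,4.5]}}

```text
clock: 21.3
tcp_pos: [0.6519, 0.0648, 0.078]
ee_rot: [0.003, -3.139, 0.001]
force: [0.4, 0.1, 1.7]
gripper_width: 0.611
grasp_force: 30.0
```

Emit:
{"api": "arm_command", "payload": {"commands": [0.4,0,0.35,0,4.5,0.35,0,0.35,0,4.5,0.3,0,0.35,0,4.5,0,0,0,0,4.5,0,0,-0.8,0,4.5,0,0,-1.5,0,4.5,0,0,-2,0,4.5,0,0,-2,0,4.5,0,0,-2,0,4.5,0,0,-2,0,4.5,0,0,-1,0,4.5,0,0,0,0,4.5]}}

```text
clock: 22.3
tcp_pos: [0.6443, 0.0655, 0.184]
ee_rot: [-0.001, 3.138, 0.001]
force: [-0.2, 0.1, -1.4]
gripper_width: 0.61
grasp_force: 30.0
```

```bash
python3 go.py .70 .05 .113 180; python3 - <<'E'
from h import *
np.set_printoptions(precision=4,suppress=True)
K={}
s=arm.get_state(); g=s['tcp_pos']+[0,0,.019]
for c in ['side','top']:
    p,d=grab_frame(c); P=cloud(c,d)
    if c=='side': save('s6',cv2.resize(p[60:280,240:460],None,fx=2.7,fy=2.7,interpolation=cv2.INTER_CUBIC))
    for n in ['scanner_window','scanner_head','scanner']:
        print(c,n,[(round(r['conf'],2),r['uv'],P[int(r['uv'][1]),int(r['uv'][0])]-g) for r in place_of(n,c)[:1]])
    rel=P-g; near=(d>0)&(abs(rel[...,1])<.05)&(np.hypot(rel[...,0],rel[...,2])<.16)
    red=near&(p[...,0]>1.8*p[...,1])&(p[...,0]>60)
    Q=rel[red]; print(c,'red',len(Q),np.median(Q,0)); 
    if len(Q)>20:
        _,_,V=np.linalg.svd(Q-np.median(Q,0)); print('normal',V[2])
    m=cut_out('scanner',c)
    if m:
        Q=rel[m[0]['pixels']&near]; print('scanner pts x,z range',np.percentile(Q,[1,99],axis=0))
        h=Q[(Q[:,0]>.03)&(Q[:,2]<-.02)]; print('handle pts',len(h), np.degrees(np.arctan2(*np.polyfit(h[:,0],h[:,2],1)[:1],1)) if len(h)>20 else '', h.mean(0))
E
```

```text
t 22.3 pos [0.6443 0.0655 0.184 ] alpha -180.0 tilt -1.0 w 0.6096294020156852 F [-0.2  0.1 -1.4] g 29.997320976108313 j [ 0.27  0.74 -0.75  1.54  0.55  1.08  0.96]
shift cm (first, in present axes) [-5.54 -1.55  7.12] turn 0.001
side scanner_window [(0.95, [332.2, 164.3], array([ 0.0289,  0.194 , -0.2001]))]
side scanner_head [(0.91, [351.8, 145.1], array([-0.0064, -0.011 ,  0.0164]))]
side scanner [(0.87, [388.7, 168.4], array([ 0.0875, -0.0293, -0.0613]))]
side red 0 [nan nan nan]
scanner pts x,z range [[-0.0476 -0.0418 -0.0727]
 [ 0.1062  0.0199  0.0337]]
handle pts 317 -27.574825136759163 [ 0.0754 -0.0245 -0.0447]
top scanner_window [(0.75, [307.6, 170.1], array([-0.0256,  0.007 , -0.2054]))]
top scanner_head [(0.67, [308.5, 144.3], array([-0.0836, -0.0216,  0.4282]))]
top scanner [(0.35, [384.9, 144.0], array([ 0.0396, -0.2308, -0.156 ]))]
top red 2 [-0.0476  0.0047 -0.0238]
scanner pts x,z range [[-0.0511 -0.0169 -0.0251]
 [-0.0147  0.0273  0.0058]]
handle pts 0  [nan nan nan]
  return _methods._mean(a, axis=axis, dtype=dtype,
  ret = um.true_divide(
<stdin>:18: RuntimeWarning: Mean of empty slice.
```

View pics/s6.png

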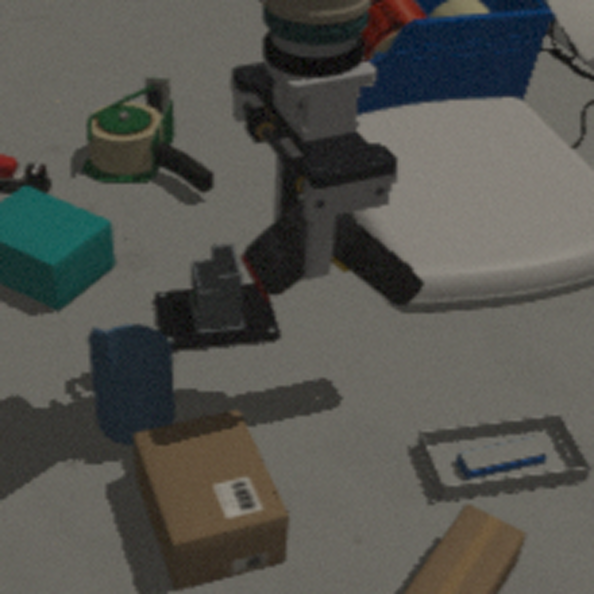

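```bash
python3 - <<'E'
from h import *
np.set_printoptions(precision=4,suppress=True)
s=arm.get_state(); g=s['tcp_pos']+[0,0,.019]
for i in range(2):
    p,d=grab_frame('side'); P=cloud('side',d); rel=P-g
    m=cut_out('scanner','side')[0]['pixels']&(d>0); Q=rel[m]
    Q=Q[(Q[:,0]>.035)&(Q[:,2]<0)&(abs(Q[:,1])<.05)]
    f=Q[Q[:,1]<-.022]; q=f[:,[0,2]]
    c,_,V=cv2.fitLine((q*1e3).astype(np.float32),cv2.DIST_HUBER,0,.01,.01)[:3],0,0
    l=cv2.fitLine((q*1e3).astype(np.float32),cv2.DIST_HUBER,0,.01,.01).ravel()
    print(len(f),'axis deg',np.degrees(np.arctan2(l[1],l[0])),'pt',l[2:],'rect',cv2.minAreaRect((q*1e3).astype(np.float32)))
    K=get_calibration('side');E=np.array(K['extrinsics'])
    # project mask rays onto handle side plane (rel y=-.029)
    v,u=np.nonzero(m); w=np.stack([(u-K['cx'])/K['fx'],(v-K['cy'])/K['fy'],1+0*u],-1)@E[:3,:3].T
    t=((g[1]-.022)-E[1,3])/w[:,1]; X=E[:3,3]+w*t[:,None]-g; X=X[(X[:,0]>.04)]
    print('plane rect',cv2.minAreaRect((X[:,[0,2]]*1e3).astype(np.float32)))
E
```

```text
313 axis deg -47.6531 pt [ 67.6394 -35.8772] rect ((67.63126373291016, -37.40720748901367), (30.807527542114258, 98.24686431884766), 42.28253936767578)
plane rect ((67.1330337524414, -33.94908142089844), (37.30964660644531, 117.29561614990234), 41.385040283203125)
313 axis deg -46.783775 pt [ 68.5195 -36.5004] rect ((68.64791870117188, -37.76534652709961), (30.45989227294922, 98.67080688476562), 43.086143493652344)
plane rect ((68.09153747558594, -35.05326843261719), (36.66923522949219, 114.55896759033203), 43.190643310546875)
```

Emit:
{"api": "arm_command", "payload": {"commands": [-0.1,-0.6,0,0,4.5,-0.15,-1.1,0,0,4.5,-0.15,-1.2,0,0,4.5,-0.15,-1.2,0,0,4.5,-0.15,-1.2,0,0,4.5,-0.15,-1.2,0,0,4.5,-0.15,-1.2,0,0,4.5,-0.15,-1.2,0,0,4.5,-0.15,-1.2,0,0,4.5,-0.15,-1.2,0,0,4.5,-0.15,-1.2,0,0,4.5,-0.2,-1.1,0,0,4.5,-0.1,-0.6,0,0,4.5,0,0,0.5,0,4.5,0,0,0.8,0,4.5,0,0,1,0,4.5,0,0,1,0,4.5,0,0,0.7,0,4.5,0,0,0.3,0,4.5,0,0,0,0,4.5]}}

```text
clock: 24.67
tcp_pos: [0.6615, -0.0766, 0.1371]
ee_rot: [0.003, -3.139, -0.0]
force: [0.6, -0.5, -2.2]
gripper_width: 0.607
grasp_force: 30.0
```

```bash
python3 go.py .663 -.0765 .141 180; python3 - <<'E'
from h import *
np.set_printoptions(precision=4,suppress=True)
s=arm.get_state(); g=s['tcp_pos']+[0,0,.019]
a,_=grab_frame('top')
p,d=grab_frame('side'); P=cloud('side',d); rel=P-g
save('s7',np.vstack([cv2.resize(p[110:290,240:480],None,fx=2.0,fy=2.0)[:330],cv2.resize(a[120:240,240:400],(480,265))]))
k=(abs(P[...,2]-.066)<.006)&(P[...,0]>.44)&(P[...,0]<.6)&(P[...,1]>-.13)&(P[...,1]<.04)
print('carton top',cv2.minAreaRect((P[k][:,:2]*1000).astype(np.float32)))
for r in cut_out('scanner','side')[:1]:
    Q=rel[r['pixels']&(d>0)]
    q=Q[(Q[:,0]>.035)&(Q[:,2]<0)&(Q[:,1]<-.022)&(Q[:,1]>-.05)][:,[0,2]]
    l=cv2.fitLine((q*1e3).astype(np.float32),cv2.DIST_HUBER,0,.01,.01).ravel(); print('axis',np.degrees(np.arctan2(l[1],l[0])),l[2:])
K=get_calibration('side');E=np.array(K['extrinsics'])
for n,z in [('scanner_window',.125),('mug',0),('label',.066)]:
    for r in place_of(n,'side')[:2]:
        w=E[:3,:3]@[(r['uv'][0]-K['cx'])/K['fx'],(r['uv'][1]-K['cy'])/K['fy'],1]; print(n,r['conf'],r['uv'],E[:3,3]+w*(z-E[2,3])/w[2])
E
```

```text
t 24.6667 pos [ 0.6615 -0.0766  0.1371] alpha -179.9 tilt -1.0 w 0.606632699406894 F [ 0.6 -0.5 -2.2] g 29.997136699967086 j [ 0.47  0.82 -0.73  1.52  0.6   1.03  1.16]
shift cm (first, in present axes) [-0.15  0.01 -0.39] turn 0.002
carton top ((519.5821533203125, -45.15198516845703), (132.85519409179688, 100.04637908935547), 88.04815673828125)
axis -47.239487 [ 68.0641 -34.297 ]
scanner_window 0.79 [362.5, 221.1] [ 0.6097 -0.0911  0.125 ]
label 0.89 [329.0, 242.5] [ 0.5391 -0.0771  0.066 ]
label 0.75 [264.1, 144.3] [0.4876 0.3388 0.066 ]
```

View pics/s7.png

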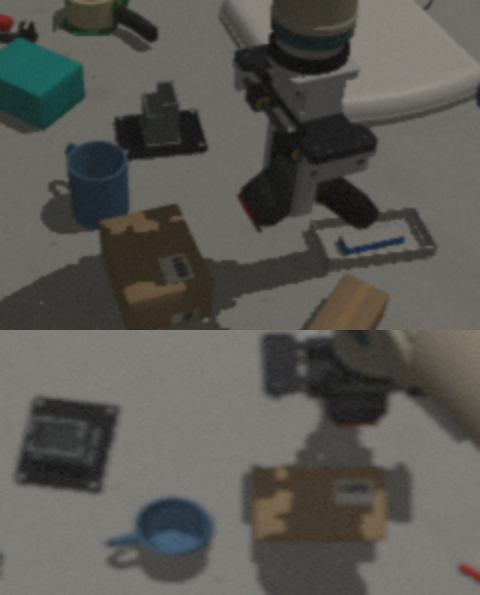

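Emit:
{"api": "arm_command", "payload": {"commands": [-0.1,0,-0.2,0,4.5,0,0,-0.1,0,4.5,0,0,0,0,4.5,0,0,0,0,4.5,0,0,0,0,4.5,0,0,0,0,4.5,0,0,0,0,4.5,0,0,0,0,4.5]}}

```text
clock: 25.63
tcp_pos: [0.6632, -0.0769, 0.1414]
ee_rot: [0.002, -3.142, -0.0]
force: [0.4, -0.8, -2.1]
gripper_width: 0.606
grasp_force: 30.0
```

```bash
python3 go.py .663 -.0765 .141 180; python3 -c "
from workcell import arm
print(arm.job_done())"
```

```text
t 25.6333 pos [ 0.6632 -0.0769  0.1414] alpha -179.9 tilt -1.0 w 0.6064060479720738 F [ 0.4 -0.8 -2.1] g 29.997213296592236 j [ 0.47  0.82 -0.73  1.51  0.6   1.04  1.16]
shift cm (first, in present axes) [0.02 0.04 0.04] turn 0.001
the job is handed in; nothing more can be done
None
```

I handed the job in at 25.6 s (no verdict came back): the mug stands upright beside the carton, and the scanner is held still about 10 cm from the label, looking down at roughly 35°.

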